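# Register a window-sill offcut on the photo board and hold it with one diagonal push

### The arm

A 7-joint arm with a two-finger parallel gripper is mounted at the origin on the work surface. World frame = base frame: x ahead of the robot, y to its left, z up, the work surface at z = 0. Lengths are in m, angles in rad, forces in N, time in s.
With the tool pointing down it reaches from about 0.425 to 0.875 m from the base axis. Payload 4.7 kg.
Tool frame: the origin (TCP) lies on the centre line of the jaws, within the pads' length; the fingertips stand ahead of it and the grasp point (between the pads) lies 8 mm behind it (ctrl.finger_overhang is the x of the fingertips in the tool frame, in m); x points along the fingers, z is the direction in which the jaws open and shut, and the axes are right-handed (so a half turn about x gives the same grasp; the last joint's range is limited). The gripper opens to 87 mm and grips with 3 to 60 N. Pads are 19 mm wide; open, the fingers measure 117 mm over their backs; the gripper's body (75 mm by 190 mm) begins 51 mm behind the grasp point.
Start: joints at [1.181, 0.321, -0.07, 1.45, 0.023, 1.371, -0.057], TCP at [0.255, -0.598, 0.196] pointing down, gripper open.
Joint ranges: [-2.86, 2.86], [-0.3, 2.09], [-1.38, 1.24], [0.06, 2.45], [-1.56, 4.7], [0.09, 2.05], [-2.69, 2.69]. Speed limits (rad/s): [2.57, 2.57, 3.14, 3.14, 3.14, 3.14, 3.14].

### API

Orientations are given as a rotation vector (axis times angle).
In Python, from bench import readout, viewer, job, nets, ctrl gives the robot as it stands.
- The arm moves only by the shell command python3 -m creep 'ROWS' [FORCE]. ROWS is JSON, a list of rows, each an object with "linear": the shift along the tool's x, y, z in m, a list of three; "twist": the turn, a rotation vector about the tool's x, y, z in degrees, a list of three; "fingers": the gripper's target within -1 to 1 (shut at 1, half-way at 0, fully open at -1). A call has 1 to 8 rows; each row is the pose to reach, as a shift and turn from the pose commanded when the call began, along the tool's axes at that moment; what a row does not reach only later rows make up. A row lasts 1/12 s, in which the tool goes at most 41.7 mm and 7.16 degrees, less where a joint would pass 70% of its speed; a pose out of reach is approached as far as the arm can. A call with a gripper value outside its range is refused whole. The fingers move at their own pace and stop on an object; FORCE is the grip in N (left out, the last holds). Time passes only in rows, so rows that repeat a pose let the fingers close. It gives the time, the measured TCP pose, the force and the opening at its end, in the units of the state.
- readout.get_state(): the state, without advancing time (a new reading comes with each control period).
- viewer.get_image(name): name is "scene" or "top"; returns (picture, depth): 480x640x3 uint8, red, green, blue; 480x640 float32, m along the optical axis (not along the pixel's ray), 0 where there is no reading.
- viewer.camera_params(name): a dict with "K" (3x3 intrinsics, pixels), "cam_to_world" (4x4, takes a point from camera to world coordinates). Camera axes: x right, y down, z forward; pixel columns grow to the right and rows downward; lengths in m; the calibration is good to about 2 mm. A picture is of the moment at which its call begins. camera_params takes no time and is no camera call.
- job.close_job(): hands the job in, once; it reports no verdict.
Trained networks look in the newest picture that a camera, given by its name, has taken for a name from the list of things; names that differ only in an ending like _2 or _b are one class to them, and where a whole thing is asked for, a point or a joint stands for the part that bears it (a point fixed in the world has none). Each returns a list of dicts, best first, with "conf" (0 to 1); they miss things now and then, are a little off and sometimes report something else, mostly with a low value. They report only what shows in the picture. A call takes as long as a camera call.
- nets.boxes_of(camera, label): "centre" ([x, y, z] in m, in world coordinates, good to about 4 mm: the middle of the surface that is visible of it).
- nets.place_of(camera, label): "centre" ([x, y, z] in m, in world coordinates, good to about 4 mm: a listed point, or the origin of a listed thing).
The state is a dict: "time": time; "joint_positions": joint angles; "qd": joint speeds; "joint_torque": joint torques, N m; "position": TCP position; "tool_rot": TCP orientation; "ft_force": force on the tool from outside, world axes, zero at the start; "torque": the same for the moment, N m; "grip_width": opening from 0.0 (shut) to 1.0 (fully open).
Only numpy, scipy, OpenCV 4.12 (cv2) and the standard library are available. Lean on these libraries where they do the work, as an engineer would, in place of code of your own. Each camera call takes 0.05 s, during which the arm holds its last target.

### The job

The wooden window-sill offcut with the pry mark is to be photographed: slide it flat on the grey board, bevelled side still facing the robot, until its back is flush along the fence and its right-hand end (as the robot sees it) is against the stop block. Then lean on the bevel with one diagonal push that presses the offcut into the fence and down on the board together, about as firmly as a hand would (10 to 20 N), and finish while still holding that push. Leave the evidence marker, the jar and the parcel where they are.

Things in the scene. Friction and masses are not known exactly. Their poses are not given: they have to be found in the camera images.
- board: grey flat photo board, fixed, 300 (x) x 400 (y) x 10 mm thick; origin at the centre of its underside on the table (its top is 10 mm higher). Its x axis points away from the robot, square to the fence; its y axis runs left along the fence. It is turned by up to about 0.25 rad from start to start.
- fence: straight aluminium bar fixed on the far part of the board, 360 mm long (y), 25 mm thick, 30 mm high; origin in the middle of its length at the foot of its working face, which looks to -x (towards the robot); axes as the board's. The bar lies at x from 0 to 25 mm, and stands on the board's top. The face is 85 mm beyond the board's centre.
- stop: aluminium stop block fixed on the board at the right (-y) part of the fence, 70 (x) x 30 (y) x 36 mm high; its place along the fence changes from start to start. Origin at the foot of its working face, which looks to +y, at the corner where it meets the fence; axes as the board's. The block lies at x -70 to 0 and y -30 to 0 mm.
- offcut: the piece to register: loose light-wood sill offcut with dark pry marks on top, 100 (x) x 150 (y) x 44 mm high, 0.3 kg, friction about 0.4, too wide to grip. Origin: centre of its underside; x points from bevelled front to flat back, y to its left end. The front (x = -50) is upright for the lowest 18 mm, then bevelled back to x = -35 at the top. Starts flat on the board, turned up to 0.35 rad, bevel to the robot.
- back_left (a point): left corner of the offcut's back face, 10 mm above its underside; offset in the offcut's frame (50, 75, 10) mm
- back_right (a point): right corner of the offcut's back face, 10 mm above its underside; offset (50, -75, 10) mm
- right_end (a point): middle of the offcut's right end face, the one that goes to the stop, 10 mm above its underside; offset (0, -75, 10) mm
- bevel_mid (a point): middle of the offcut's bevel, where to lean; offset (-42.5, 0, 31) mm. The bevel's outward normal is the -x axis raised by 30 degrees
- marker: bystander: yellow blank tent-shaped evidence marker, about 60 wide, 85 mm high, loose on the table right of the board; origin at its underside
- jar: bystander: jar, 56 mm across, 75 mm high, loose on the table left of the board; origin at its underside
- parcel: bystander: paper-white flat parcel, 120 x 60 x 30 mm, loose on the table left of the board; origin at the centre of its underside

How it is judged:
By the outcome, as a careful person would: the job done as asked, in the order asked, and still so for the second after the job is handed in, while the arm keeps its last pose, push and grip.
It also fails if it takes over 58 s, if anything falls off the work surface, if the arm or the gripper's body presses on something with over 40 N, if the wrist force passes 120 N, or if a joint passes its speed limit or range.

## Working session

There is one attempt and no reset: what is moved stays moved. The work goes in short steps, Python scripts to look and compute and a shell command to move; the robot and the scene stay as the last step left them, time stands still between calls to the robot, and variables do not carry over. Pictures are saved under pics/ and viewed, and the job is handed in when it is done.

```bash
ls; mkdir -p pics
python3 - <<'E'
from bench import readout, viewer, job, nets, ctrl
import cv2, numpy as np
s=readout.get_state(); print(s); print(ctrl.finger_overhang)
for c in("scene","top"):
    p,d=viewer.get_image(c); cv2.imwrite(f"pics/{c}0.png",p[:,:,::-1]); np.savez(f"{c}0.npz",p=p,d=d,**viewer.camera_params(c))
    cp=viewer.camera_params(c);print(c,cp)
    for l in ["board","fence","stop","offcut","back_left","back_right","right_end","bevel_mid","marker","jar","parcel"]:
        r=nets.place_of(c,l)
        print(c,l,[(np.round(x["centre"],3).tolist(),round(x["conf"],2)) for x in r][:2])
print(readout.get_state()["time"])
E
```

```text
pics
{'time': 0.0, 'joint_positions': array([ 1.18111935,  0.32181052, -0.07006352,  1.45168147,  0.02260471,
        1.37079636, -0.05688846]), 'qd': array([-9.45514344e-04,  1.56192981e-03, -2.09758453e-03, -5.29102616e-04,
        2.28522920e-04,  7.64696452e-04,  3.45046400e-05]), 'joint_torque': array([-2.47310209e-05, -4.91294539e+01, -4.03822884e-01, -3.12527204e+01,
       -6.39894395e-02,  4.36927029e-02,  1.72765772e-04]), 'position': array([ 0.25507972, -0.59719684,  0.19456626]), 'tool_rot': array([ 0.90782683,  1.37528564, -0.90624955]), 'ft_force': array([-0.12190616,  0.10177029, -0.10821239]), 'torque': array([-0.01814234, -0.026782  ,  0.01049096]), 'grip_width': 1.0006306038122295}
0.011
scene {'K': array([[434.15727462,   0.        , 315.7972058 ],
       [  0.        , 434.15727462, 249.94119675],
       [  0.        ,   0.        ,   1.        ]]), 'cam_to_world': array([[ 0.75798922,  0.55271041, -0.34635754,  0.84339854],
       [ 0.65211705, -0.65353661,  0.38423072, -0.26644319],
       [-0.01398902, -0.5171084 , -0.85580559,  0.79407411],
       [ 0.        
[... 888 characters left out ...]
    4.37667695e-01],
       [-9.99862439e-01,  6.66626371e-04,  1.65728120e-02,
         4.78790753e-02],
       [-1.65562333e-02, -1.00163483e-01, -9.94833236e-01,
         1.37633035e+00],
       [ 0.00000000e+00,  0.00000000e+00,  0.00000000e+00,
         1.00000000e+00]])}
top board [([0.559, -0.052, 0.002], 0.87)]
top fence [([0.639, -0.058, 0.007], 0.66)]
top stop [([0.637, -0.132, 0.01], 0.8)]
top offcut [([0.548, 0.005, 0.008], 0.86)]
top back_left []
top back_right []
top right_end [([0.5, -0.339, -0.002], 0.63)]
top bevel_mid [([0.509, -0.005, 0.038], 0.95)]
top marker [([0.5, -0.338, -0.002], 0.84)]
top jar [([0.479, 0.29, 0.0], 0.78)]
top parcel [([0.65, 0.253, 0.002], 0.82)]
1.2
```

View pics/top0.png

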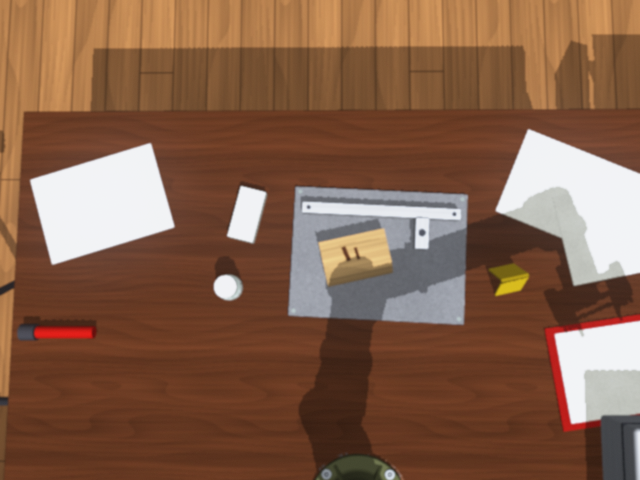

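View pics/scene0.png

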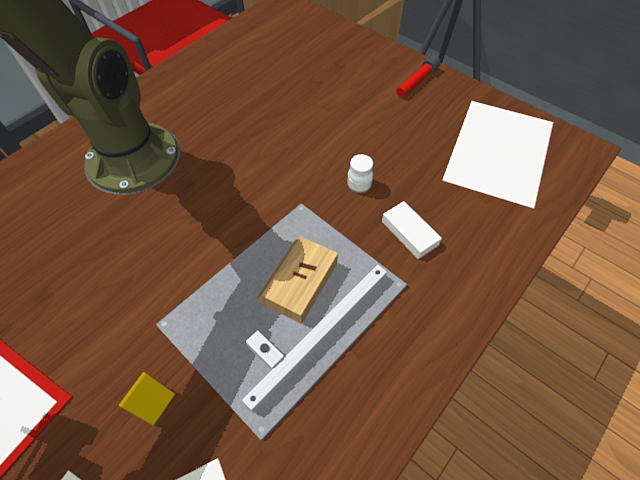

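Top view: the offcut sits around (355,255), fence (303,208)–(460,215), stop (422,232), jar (228,287), parcel (247,213), marker (508,280). Now I'll measure it precisely from depth.

```bash
cat > h.py <<'E'
import numpy as np, cv2
from scipy.spatial.transform import Rotation as R
def pts(f):
    z=np.load(f) if isinstance(f,str) else f
    d=z['d'];K=z['K'];T=z['cam_to_world']
    v,u=np.indices(d.shape)
    P=np.stack([(u-K[0,2])/K[0,0]*d,(v-K[1,2])/K[1,1]*d,d],-1)
    return P@T[:3,:3].T+T[:3,3], d>0
def rect(P,m):
    q=P[m][:,:2].astype(np.float32)*1000
    return cv2.minAreaRect(q)
def take(c):
    from bench import viewer
    p,d=viewer.get_image(c); return dict(p=p,d=d,**viewer.camera_params(c))
E
python3 - <<'E'
from h import *
for c in("top0.npz","scene0.npz"):
    P,ok=pts(c)
    x,y,z=P[...,0],P[...,1],P[...,2]
    roi=ok&(x>.4)&(x<.75)&(y>-.27)&(y<.17)
    print(c,np.histogram(z[roi],bins=np.arange(-.004,.066,.004)))
    for lo,hi,n in((.049,.062,"off"),(.034,.044,"fence"),(.0435,.049,"stop"),(.005,.07,"board")):
        m=(roi&(z>lo)&(z<hi)).astype(np.uint8)
        k,l,st,ce=cv2.connectedComponentsWithStats(m)
        for i in range(1,k):
            if st[i,4]>60:
                mm=l==i
                r=rect(P,mm); print(n,st[i,4],np.round(r[0]),np.round(r[1]),round(r[2],1), np.round(P[mm].mean(0)*1000), np.round(cv2.boxPoints(r)).tolist())
E
```

```text
top0.npz (array([2148, 2901, 3651, 8565, 4868,  570,   71,   65,  104,  197,  747,
        983,  452,  592, 1447,  697,   64]), array([-0.004,  0.   ,  0.004,  0.008,  0.012,  0.016,  0.02 ,  0.024,
        0.028,  0.032,  0.036,  0.04 ,  0.044,  0.048,  0.052,  0.056,
        0.06 ,  0.064]))
off 2580 [554.   2.] [ 91. 150.] 12.2 [555.   2.  55.] [[493.0, 65.0], [525.0, -81.0], [614.0, -62.0], [582.0, 85.0]]
fence 1584 [654. -56.] [359.  30.] 87.1 [656. -56.  40.] [[630.0, -235.0], [660.0, -236.0], [678.0, 122.0], [648.0, 123.0]]
fence 167 [506.  -8.] [ 12. 147.] 11.7 [505.  -4.  39.] [[485.0, 63.0], [515.0, -82.0], [526.0, -79.0], [497.0, 65.0]]
stop 274 [ 607. -148.] [30. 77.] 87.1 [ 605. -147.   46.] [[568.0, -161.0], [645.0, -165.0], [646.0, -134.0], [570.0, -131.0]]
board 22134 [560. -55.] [410. 308.] 87.7 [556. -53.  20.] [[398.0, -254.0], [706.0, -266.0], [722.0, 144.0], [414.0, 156.0]]
scene0.npz (array([ 3277,  5541,   790, 17590,  3015,   166,   174,   184,   178,
         222,  1187,  1670,   610,   284,  2593,   417,     0]), array([-0.004,  0.   ,  0.004,  0.008,  0.012,  0.016,  0.02 ,  0.024,
        0.028,  0.032,  0.036,  0.04 ,  0.044,  0.048,  0.052,  0.056,
        0.06 ,  0.064]))
off 3152 [553.   6.] [ 89. 152.] 12.6 [556.   3.  54.] [[493.0, 71.0], [527.0, -78.0], [613.0, -58.0], [580.0, 90.0]]
fence 181 [554. -20.] [ 98. 100.] 12.2 [559. -45.  39.] [[496.0, 19.0], [517.0, -79.0], [613.0, -58.0], [592.0, 40.0]]
fence 2687 [651. -53.] [360.  34.] 87.2 [655. -70.  40.] [[625.0, -232.0], [659.0, -233.0], [676.0, 126.0], [643.0, 128.0]]
stop 585 [ 602. -144.] [30. 71.] 86.4 [ 603. -144.   46.] [[566.0, -157.0], [636.0, -161.0], [638.0, -131.0], [568.0, -127.0]]
board 29028 [557. -48.] [400. 302.] 87.1 [570. -69.  20.] [[396.0, -240.0], [697.0, -255.0], [717.0, 144.0], [416.0, 159.0]]
```

```bash
cat >> h.py <<'E'
th=-0.0506
ex=np.array([np.cos(th),np.sin(th),0]);ey=np.array([-np.sin(th),np.cos(th),0])
C=np.array([.6365,-.131,.010])
def st(q=True):
    from bench import readout
    s=readout.get_state(); M=R.from_rotvec(s['tool_rot']).as_matrix()
    p=s['position']; b=p-C
    F=s['ft_force']
    print("t",round(s['time'],2),"pos",np.round(p*1000,1),"board",np.round([b@ex*1000,b@ey*1000,b[2]*1000],1),"Fboard",np.round([F@ex,F@ey,F[2]],1),"w",round(s['grip_width'],2))
    print("q",np.round(s['joint_positions'],2)); print("tool axes cols\n",np.round(M,3))
    return s,M
def goal(x,y,z,M2):
    "world goal in board coords mm from C xy, z world; print linear (mm), twist"
    s,M=st(); g=C+ex*x/1000+ey*y/1000; g[2]=z/1000
    print("linear",np.round(M.T@(g-s['position'])*1000,1),"twist",np.round(np.degrees(R.from_matrix(M.T@M2).as_rotvec()),2))
def down(sign=1,a=0):
    z=np.cos(a)*ey*sign+np.sin(a)*ex*sign; x=np.array([0,0,-1.]); return np.stack([x,np.cross(z,x),z],1)
E
python3 - <<'E'
from h import *
goal(-150,130,100,down(1)); goal(-150,130,100,down(-1))
E
```

```text
t 1.2 pos [ 255.4 -597.7  195.7] board [-357.  -485.4  185.7] Fboard [-0.5  0.3 -0.1] w 1.0
q [ 1.18  0.32 -0.07  1.45  0.02  1.37 -0.06]
tool axes cols
 [[-0.     0.92   0.393]
 [-0.     0.393 -0.92 ]
 [-1.    -0.     0.   ]]
linear [  95.6  456.2 -462.1] twist [-1.5396e+02 -1.0000e-02  0.0000e+00]
t 1.2 pos [ 255.4 -597.7  195.7] board [-357.  -485.4  185.7] Fboard [-0.5  0.3 -0.1] w 1.0
q [ 1.18  0.32 -0.07  1.45  0.02  1.37 -0.06]
tool axes cols
 [[-0.     0.92   0.393]
 [-0.     0.393 -0.92 ]
 [-1.    -0.     0.   ]]
linear [  95.6  456.2 -462.1] twist [26.04  0.    0.  ]
```

```bash
python3 -m creep '[{"linear":[0,0.036,-0.021],"twist":[3,0,0],"fingers":-1},{"linear":[0,0.075,-0.045],"twist":[7,0,0],"fingers":-1},{"linear":[0,0.11,-0.07],"twist":[10,0,0],"fingers":-1},{"linear":[0,0.15,-0.09],"twist":[13,0,0],"fingers":-1},{"linear":[0,0.185,-0.11],"twist":[16,0,0],"fingers":-1},{"linear":[0,0.22,-0.135],"twist":[19,0,0],"fingers":-1},{"linear":[0,0.26,-0.155],"twist":[22,0,0],"fingers":-1},{"linear":[0,0.295,-0.18],"twist":[26,0,0],"fingers":-1}]'
python3 - <<'E'
from h import *
goal(-150,127,100,down(-1))
E
```

```text
time: 1.87
position: [0.4503, -0.3254, 0.196]
tool_rot: [1.248, 1.182, -1.248]
ft_force: [0.5, -0.3, 0.3]
grip_width: 0.998
t 1.87 pos [ 450.3 -325.4  196. ] board [-176.2 -203.6  186. ] Fboard [ 0.5 -0.3  0.3] w 1.0
q [ 0.8   0.13 -0.25  1.68  0.03  1.33 -1.07]
tool axes cols
 [[ 0.001  0.999 -0.053]
 [-0.001 -0.053 -0.999]
 [-1.     0.001  0.001]]
linear [  95.7   25.4 -330.7] twist [-0.13  0.05 -0.05]
```

```bash
python3 -m creep '[{"linear":[0,-0.002,-0.041],"twist":[0,0,0],"fingers":-1},{"linear":[0,-0.004,-0.082],"twist":[0,0,0],"fingers":-1},{"linear":[0,-0.006,-0.123],"twist":[0,0,0],"fingers":-1},{"linear":[0,-0.008,-0.164],"twist":[0,0,0],"fingers":-1},{"linear":[0,-0.01,-0.205],"twist":[0,0,0],"fingers":-1},{"linear":[0,-0.012,-0.246],"twist":[0,0,0],"fingers":-1},{"linear":[0,-0.013,-0.287],"twist":[0,0,0],"fingers":-1},{"linear":[0,-0.014,-0.328],"twist":[0,0,0],"fingers":-1}]'
python3 - <<'E'
from h import *
goal(-190,130,29,down(-1))
z=take("top"); cv2.imwrite("pics/t1.png",z["p"][100:400,200:540,::-1])
z=take("scene"); cv2.imwrite("pics/s1.png",z["p"][:,:,::-1])
E
```

```text
time: 2.53
position: [0.4511, 0.0032, 0.196]
tool_rot: [1.246, 1.184, -1.246]
ft_force: [1.3, -0.5, 0.6]
grip_width: 1.002
t 2.53 pos [451.1   3.2 196. ] board [-191.9  124.7  186. ] Fboard [ 1.3 -0.4  0.6] w 1.0
q [ 0.53 -0.1  -0.55  1.9  -0.05  1.33 -1.63]
tool axes cols
 [[ 0.001  0.999 -0.05 ]
 [-0.001 -0.05  -0.999]
 [-1.     0.001  0.001]]
linear [167.    1.7  -5.5] twist [ 0.02  0.05 -0.07]
```

View pics/s1.png

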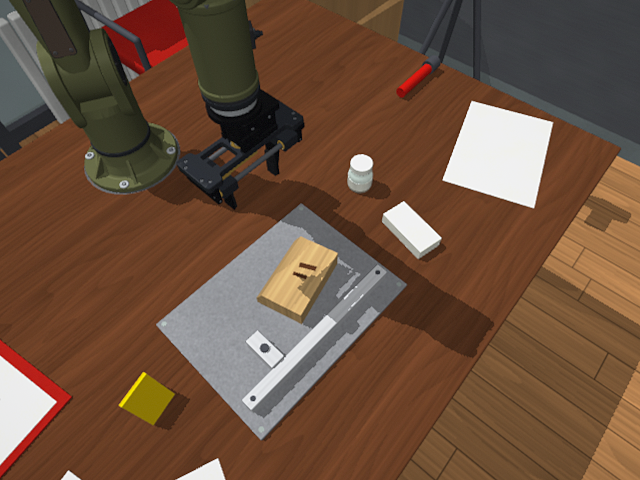

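```bash
python3 -m creep '[{"linear":[0.041,0,-0.003],"twist":[0,0,0],"fingers":-1},{"linear":[0.082,0,-0.005],"twist":[0,0,0],"fingers":-1},{"linear":[0.12,0,-0.005],"twist":[0,0,0],"fingers":-1},{"linear":[0.145,0,-0.005],"twist":[0,0,0],"fingers":-1},{"linear":[0.16,0,-0.005],"twist":[0,0,0],"fingers":-1},{"linear":[0.17,0,-0.005],"twist":[0,0,0],"fingers":-1}]'
python3 - <<'E'
from h import *
goal(-190,130,26,down(-1))
E
```

```text
time: 3.13
position: [0.4501, 0.0059, 0.0235]
tool_rot: [1.245, 1.188, -1.248]
ft_force: [-0.0, 0.1, 0.8]
grip_width: 1.001
t 3.13 pos [450.1   5.9  23.5] board [-193.1  127.3   13.5] Fboard [-0.   0.1  0.8] w 1.0
q [ 0.5   0.1  -0.59  2.1   0.07  0.96 -1.75]
tool axes cols
 [[-0.003  0.999 -0.05 ]
 [ 0.    -0.05  -0.999]
 [-1.    -0.003 -0.   ]]
linear [-2.5  3.1 -2.7] twist [ 0.03 -0.01  0.19]
```

```bash
python3 -m creep '[{"linear":[-0.002,0.008,0],"twist":[0,0,0],"fingers":-1},{"linear":[-0.002,0.016,0],"twist":[0,0,0],"fingers":-1},{"linear":[-0.002,0.022,0],"twist":[0,0,0],"fingers":-1},{"linear":[-0.002,0.028,0],"twist":[0,0,0],"fingers":-1},{"linear":[-0.002,0.034,0],"twist":[0,0,0],"fingers":-1},{"linear":[-0.002,0.04,0],"twist":[0,0,0],"fingers":-1},{"linear":[-0.002,0.046,0],"twist":[0,0,0],"fingers":-1},{"linear":[-0.002,0.052,0],"twist":[0,0,0],"fingers":-1}]'
python3 - <<'E'
from h import *
goal(-190,130,26,down(-1))
z=take("scene"); cv2.imwrite("pics/s2.png",z["p"][:,:,::-1])
E
```

```text
time: 3.8
position: [0.5044, 0.0036, 0.0278]
tool_rot: [1.246, 1.185, -1.246]
ft_force: [0.9, 0.0, -0.6]
grip_width: 1.001
t 3.8 pos [504.4   3.6  27.8] board [-138.8  127.8   17.8] Fboard [ 0.9  0.1 -0.6] w 1.0
q [ 0.47  0.21 -0.57  1.98  0.14  0.99 -1.79]
tool axes cols
 [[ 0.     0.999 -0.05 ]
 [-0.    -0.05  -0.999]
 [-1.     0.     0.   ]]
linear [  1.8 -51.2  -2.2] twist [ 0.03  0.01 -0.02]
```

View pics/s2.png

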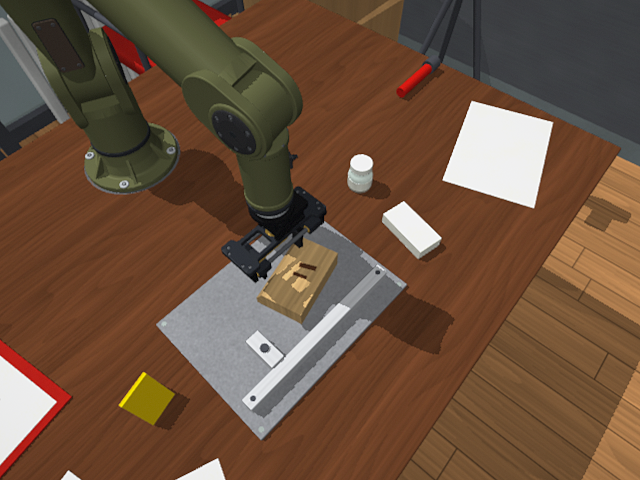

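```bash
cat >> h.py <<'E'
def off(c):
    z=take(c); P,ok=pts(z); x,y,h=P[...,0],P[...,1],P[...,2]
    m=(ok&(x>.45)&(x<.66)&(y>-.15)&(y<.17)&(h>.0495)&(h<.060)).astype(np.uint8)
    # wood colour: R notably > B
    col=(z["p"][...,0].astype(int)-z["p"][...,2]>25); m&=col.astype(np.uint8)
    k,l,s,_=cv2.connectedComponentsWithStats(m); i=1+np.argmax(s[1:,4]); r=rect(P,l==i)
    b=cv2.boxPoints(r)/1000-C[:2]
    print(c,s[i,4],"size",np.round(r[1]),"corners board",np.round(np.c_[b@ex[:2],b@ey[:2]]*1000).tolist())
    e=b-np.roll(b,1,0); e=e[np.argmax((e**2).sum(1))]; e=e*np.sign(e[1]); print("yaw rel board deg",round(np.degrees(np.arctan2(-(e@ex[:2]),e@ey[:2])),1))
    return z
E
python3 - <<'E'
from h import *
for c in("scene","top"):
    z=off(c); cv2.imwrite(f"pics/{c}3.png",cv2.resize(z["p"][(150 if c=="top" else 180):,200:,::-1][:200,:260],None,fx=3,fy=3))
E
```

```text
scene 3077 size [ 89. 153.] corners board [[-153.0, 196.0], [-113.0, 48.0], [-27.0, 71.0], [-67.0, 219.0]]
yaw rel board deg 15.1
top 454 size [ 33. 148.] corners board [[-97.0, 204.0], [-58.0, 61.0], [-26.0, 70.0], [-65.0, 213.0]]
yaw rel board deg 15.1
```

View pics/top3.png

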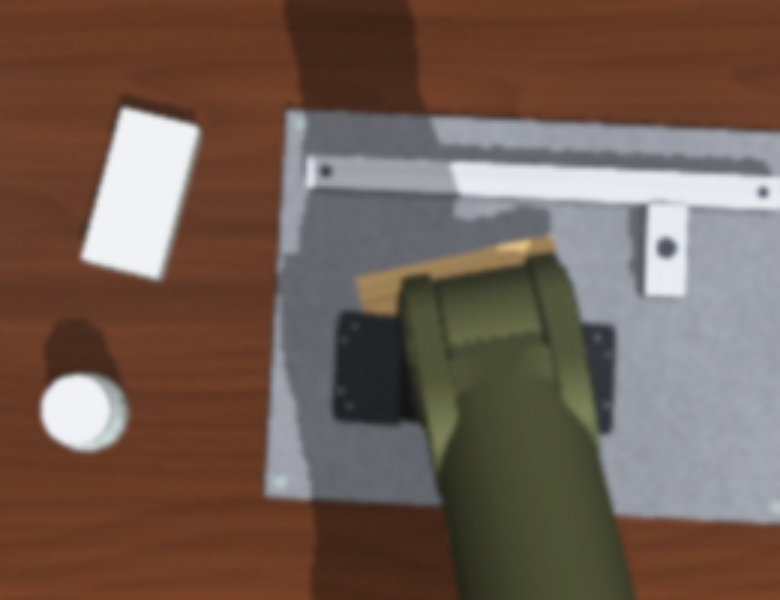

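View pics/scene3.png

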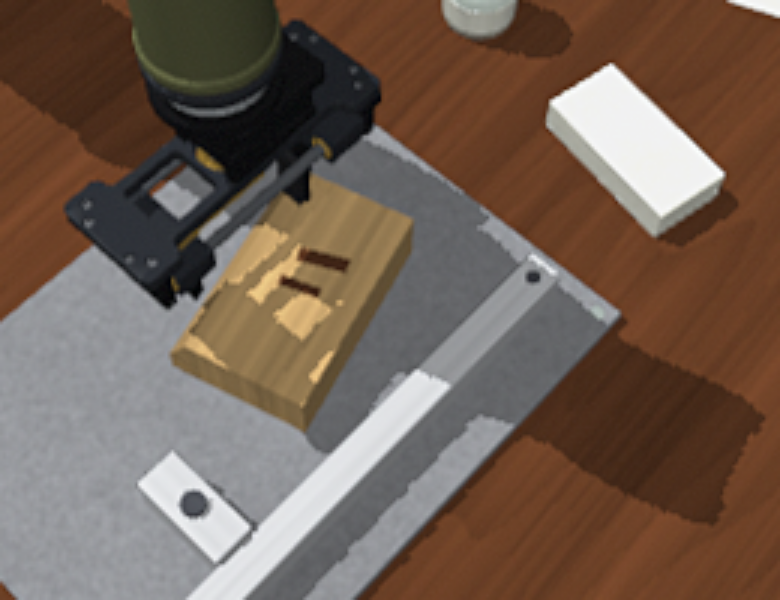

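Run:
```python
from h import *
z=take("scene");P,ok=pts(z)
for u,v in((257,280),(256,277),(264,270),(298,245),(300,241),(292,238)):
    p=P[v,u];b=p-C; print(u,v,np.round(p*1000),np.round([b@ex*1000,b@ey*1000]),z["p"][v,u])
st()
```

```text
257 280 [536. -79. 129.] [-103.   47.] [20 19 23]
256 277 [537. -79. 141.] [-102.   46.] [5 6 9]
264 270 [537. -60. 139.] [-103.   65.] [20 22 26]
298 245 [513.  47.  64.] [-132.  172.] [12 15 20]
300 241 [515.  52.  75.] [-130.  177.] [12 13 16]
292 238 [531.  18. 142.] [-113.  143.] [53 54 56]
t 4.0 pos [503.7   3.8  27.6] board [-139.5  127.9   17.6] Fboard [0.4 0.1 0.3] w 1.0
q [ 0.47  0.21 -0.57  1.98  0.14  0.99 -1.79]
tool axes cols
 [[-0.     0.999 -0.05 ]
 [ 0.    -0.05  -0.999]
 [-1.    -0.    -0.   ]]
```

Run:
```python
from h import *
a=cv2.imread("pics/scene0.png"); b=take("scene"); p=b["p"][:,:,::-1]
s=cv2.imread("pics/s1.png")
f=lambda i:cv2.resize(i[220:340,230:370],None,fx=2.8,fy=2.8)
cv2.imwrite("pics/cmp.png",np.hstack([f(s),f(np.ascontiguousarray(p))]))
P,ok=pts(b)
for v in range(236,262,2):
    w=P[v,300];q=w-C;print(v,np.round([q@ex*1000,q@ey*1000,w[2]*1000]),b["p"][v,300])
```

```text
236 [-130.  178.   92.] [51 54 56]
238 [-131.  178.   84.] [13 11 14]
240 [-131.  178.   76.] [13 14 16]
242 [-131.  177.   69.] [14 16 16]
244 [-131.  176.   64.] [16 18 19]
246 [-131.  176.   56.] [48 39 31]
248 [-130.  174.   52.] [138 113  75]
250 [-125.  170.   54.] [140 115  76]
252 [-120.  166.   58.] [141 116  78]
254 [-118.  163.   56.] [146 120  81]
256 [-116.  161.   54.] [159 131  88]
258 [-112.  157.   55.] [151 123  83]
260 [-109.  154.   55.] [162 133  89]
```

View pics/cmp.png

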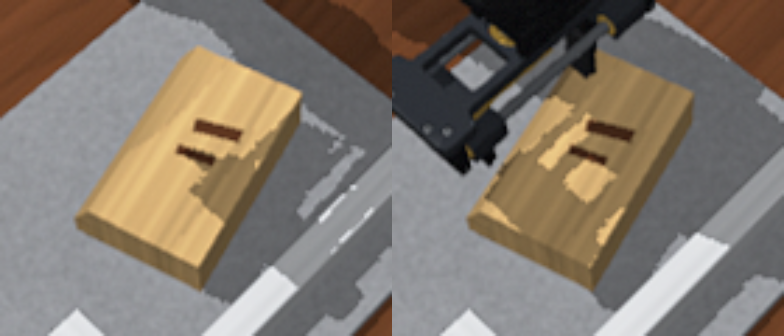

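The finger seems to overlap the block in the view with no force. I'll back off and check where the fingertips really are.

```bash
python3 -m creep '[{"linear":[0,-0.02,0],"twist":[0,0,0],"fingers":-1},{"linear":[0,-0.04,0],"twist":[0,0,0],"fingers":-1},{"linear":[0,-0.05,0],"twist":[0,0,0],"fingers":-1}]'
python3 - <<'E'
from h import *
st()
b=take("scene"); p=np.ascontiguousarray(b["p"][:,:,::-1]); np.savez("s4.npz",**b)
cv2.imwrite("pics/s4.png",cv2.resize(p[140:340,200:420],None,fx=3.5,fy=3,interpolation=cv2.INTER_NEAREST))
E
```

```text
time: 4.3
position: [0.4509, 0.0063, 0.027]
tool_rot: [1.244, 1.187, -1.248]
ft_force: [-0.5, 0.7, 0.3]
grip_width: 0.998
t 4.3 pos [450.9   6.3  27. ] board [-192.3  127.7   17. ] Fboard [-0.6  0.6  0.3] w 1.0
q [ 0.5   0.1  -0.59  2.1   0.07  0.97 -1.75]
tool axes cols
 [[-0.003  0.999 -0.05 ]
 [-0.001 -0.05  -0.999]
 [-1.    -0.003  0.001]]
```

View pics/s4.png

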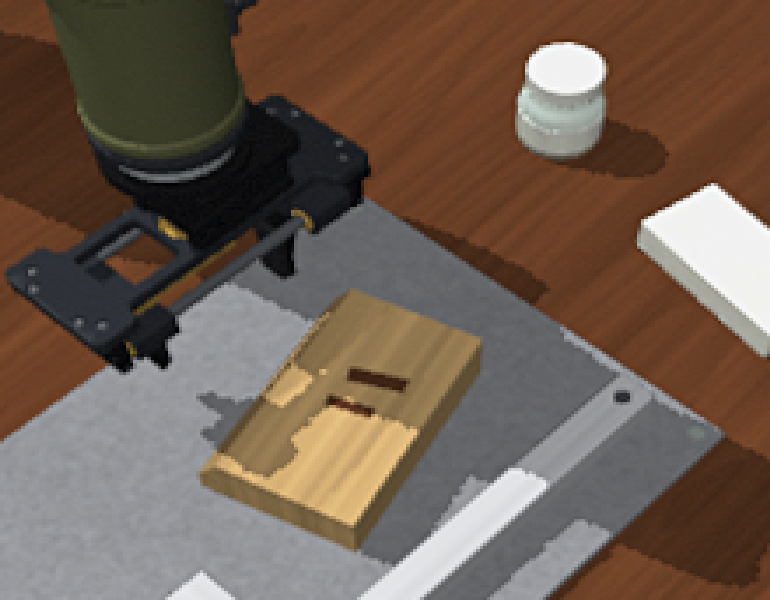

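Run:
```python
from h import *
b=np.load("s4.npz");P,ok=pts(b)
for u in (277,280,282):
  for v in range(212,236,3):
    w=P[v,u];q=w-C;print(u,v,np.round([q@ex*1000,q@ey*1000,w[2]*1000]),b["p"][v,u])
# project expected left fingertip
s,M=st()
for g in (.0,.05): 
  t=s['position']+M@np.array([.011,.0,-g]); T=b["cam_to_world"]; c=T[:3,:3].T@(t-T[:3,3]); k=b["K"]@c; print(t,k[:2]/k[2])
```

```text
277 212 [-190.  177.  115.] [ 8  7 12]
277 215 [-193.  177.  102.] [23 22 24]
277 218 [-164.  155.  143.] [61 63 67]
277 221 [-161.  151.  140.] [64 66 70]
277 224 [-190.  172.   79.] [16 16 20]
277 227 [-191.  172.   67.] [20 20 22]
277 230 [-218.  190.    9.] [65 66 68]
277 233 [-212.  184.   11.] [ 99 101 103]
280 212 [-181.  177.  124.] [ 8 11 12]
280 215 [-166.  164.  141.] [46 47 49]
280 218 [-162.  160.  139.] [66 68 71]
280 221 [-184.  176.   91.] [24 22 25]
280 224 [-185.  176.   80.] [15 16 18]
280 227 [-185.  174.   71.] [16 16 16]
280 230 [-184.  173.   63.] [17 18 19]
280 233 [-207.  188.   11.] [88 90 92]
282 212 [-176.  177.  128.] [ 7  8 12]
282 215 [-163.  167.  140.] [69 71 75]
282 218 [-160.  164.  137.] [49 51 53]
282 221 [-183.  180.   89.] [5 5 7]
282 224 [-183.  179.   80.] [5 5 6]
282 227 [-183.  178.   70.] [ 9  9 10]
282 230 [-182.  176.   61.] [13 13 14]
282 233 [-203.  191.   12.] [104 105 108]
t 4.35 pos [449.8   6.1  26.9] board [-193.4  127.5   16.9] Fboard [-2.   0.3  0.7] w 1.0
q [ 0.5   0.1  -0.59  2.1   0.07  0.97 -1.75]
tool axes cols
 [[-0.004  0.999 -0.049]
 [-0.001 -0.049 -0.999]
 [-1.    -0.003  0.002]]
[0.44980286 0.00609388 0.01594498] [263.27055299 253.15786495]
[0.45227355 0.05603273 0.01586237] [280.47333425 238.44237006]
```

Reported TCP z would put the tips at 16 mm, but depth shows them at about 57 mm, so they passed over the block. Horizontal agrees, and I'll trust the camera and contact force for height.

```bash
python3 -m creep '[{"linear":[0.01,-0.003,0],"twist":[0,0,0],"fingers":-1},{"linear":[0.02,-0.003,0],"twist":[0,0,0],"fingers":-1},{"linear":[0.025,-0.003,0],"twist":[0,0,0],"fingers":-1},{"linear":[0.025,-0.003,0],"twist":[0,0,0],"fingers":-1}]'
python3 - <<'E'
from h import *
st()
b=take("scene"); p=np.ascontiguousarray(b["p"][:,:,::-1]); P,ok=pts(b)
cv2.imwrite("pics/s5.png",cv2.resize(p[140:340,200:420],None,fx=3.5,fy=3,interpolation=cv2.INTER_NEAREST))
for u in (276,278,280,282):
  for v in range(221,248,2):
    w=P[v,u];q=w-C
    if b["p"][v,u].max()<50: print(u,v,np.round([q@ex*1000,q@ey*1000,w[2]*1000]))
E
```

```text
time: 4.68
position: [0.4499, 0.0065, 0.0009]
tool_rot: [1.245, 1.188, -1.248]
ft_force: [-0.3, -0.1, -0.1]
grip_width: 0.993
t 4.68 pos [449.9   6.5   0.9] board [-193.4  127.9   -9.1] Fboard [-0.3 -0.1 -0.1] w 0.99
q [ 0.49  0.14 -0.59  2.12  0.1   0.91 -1.77]
tool axes cols
 [[-0.003  0.999 -0.05 ]
 [ 0.001 -0.05  -0.999]
 [-1.    -0.003 -0.001]]
276 221 [-198.  177.   77.]
276 223 [-194.  173.   77.]
276 225 [-194.  172.   71.]
276 233 [-200.  173.   35.]
278 221 [-192.  177.   82.]
278 223 [-192.  176.   76.]
278 225 [-165.  156.  118.]
278 231 [-192.  173.   51.]
278 233 [-192.  172.   44.]
278 235 [-194.  173.   33.]
280 221 [-184.  176.   91.]
280 223 [-168.  163.  114.]
280 229 [-184.  173.   66.]
280 231 [-185.  173.   58.]
280 233 [-185.  172.   51.]
280 235 [-186.  172.   43.]
280 237 [-188.  173.   33.]
282 221 [-168.  168.  116.]
282 227 [-183.  178.   70.]
282 229 [-184.  178.   60.]
282 231 [-184.  178.   54.]
282 233 [-186.  178.   44.]
282 235 [-185.  176.   40.]
282 237 [-185.  176.   32.]
```

View pics/s5.png

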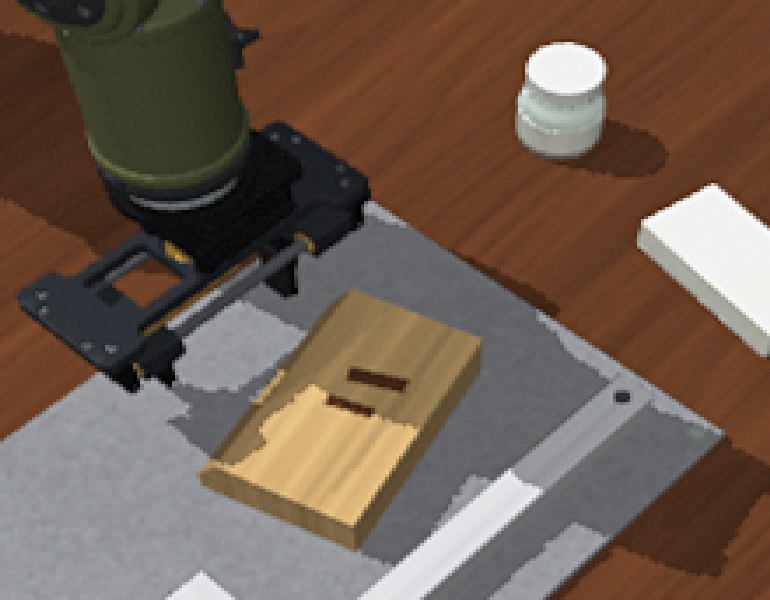

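```bash
python3 -m creep '[{"linear":[0.007,0,0],"twist":[0,0,0],"fingers":-1},{"linear":[0.012,0,0],"twist":[0,0,0],"fingers":-1},{"linear":[0.013,0,0],"twist":[0,0,0],"fingers":-1}]'
python3 - <<'E'
from h import *
st()
b=take("scene"); P,ok=pts(b)
for u in (276,278,280,282):
  for v in range(233,248,1):
    w=P[v,u];q=w-C
    if b["p"][v,u].max()<50: print(u,v,np.round([q@ex*1000,q@ey*1000,w[2]*1000]))
E
```

```text
time: 4.98
position: [0.4501, 0.0065, -0.0114]
tool_rot: [1.245, 1.187, -1.247]
ft_force: [0.2, -0.3, -0.2]
grip_width: 0.998
t 4.98 pos [450.1   6.5 -11.4] board [-193.1  127.9  -21.4] Fboard [ 0.2 -0.3 -0.2] w 1.0
q [ 0.48  0.16 -0.58  2.13  0.11  0.88 -1.79]
tool axes cols
 [[-0.002  0.999 -0.05 ]
 [ 0.    -0.05  -0.999]
 [-1.    -0.002 -0.   ]]
276 236 [-202.  173.   22.]
276 237 [-201.  172.   19.]
278 234 [-192.  172.   40.]
278 235 [-193.  172.   35.]
278 236 [-195.  173.   29.]
278 237 [-193.  172.   28.]
278 238 [-196.  173.   20.]
280 233 [-186.  173.   49.]
280 234 [-186.  172.   47.]
280 235 [-187.  173.   41.]
280 236 [-187.  173.   37.]
280 237 [-187.  172.   34.]
280 238 [-188.  172.   29.]
280 239 [-188.  172.   26.]
280 240 [-189.  172.   21.]
282 233 [-185.  177.   46.]
282 234 [-186.  177.   41.]
282 235 [-186.  177.   38.]
282 236 [-186.  177.   34.]
282 237 [-184.  175.   34.]
282 238 [-185.  176.   28.]
282 239 [-184.  174.   27.]
282 240 [-186.  175.   20.]
282 241 [-184.  174.   20.]
282 242 [-187.  175.   11.]
```

```bash
python3 -m creep '[{"linear":[0.001,0.008,0],"twist":[0,0,0],"fingers":-1},{"linear":[0.001,0.014,0],"twist":[0,0,0],"fingers":-1},{"linear":[0.001,0.02,0],"twist":[0,0,0],"fingers":-1},{"linear":[0.001,0.026,0],"twist":[0,0,0],"fingers":-1},{"linear":[0.001,0.032,0],"twist":[0,0,0],"fingers":-1},{"linear":[0.001,0.038,0],"twist":[0,0,0],"fingers":-1},{"linear":[0.001,0.044,0],"twist":[0,0,0],"fingers":-1},{"linear":[0.001,0.05,0],"twist":[0,0,0],"fingers":-1}]'
python3 - <<'E'
from h import *
st(); z=off("scene"); cv2.imwrite("pics/s6.png",cv2.resize(z["p"][140:340,200:420,::-1],None,fx=3.5,fy=3))
E
```

```text
time: 5.7
position: [0.5011, 0.0039, -0.0114]
tool_rot: [1.246, 1.185, -1.246]
ft_force: [-1.2, 0.6, 0.2]
grip_width: 1.001
t 5.7 pos [501.1   3.9 -11.4] board [-142.   127.9  -21.4] Fboard [-1.3  0.5  0.2] w 1.0
q [ 0.45  0.27 -0.56  2.01  0.18  0.91 -1.83]
tool axes cols
 [[-0.     0.999 -0.05 ]
 [ 0.    -0.05  -0.999]
 [-1.    -0.    -0.   ]]
scene 3241 size [ 89. 151.] corners board [[-122.0, 196.0], [-108.0, 46.0], [-20.0, 54.0], [-34.0, 205.0]]
yaw rel board deg 5.3
```

View pics/s6.png

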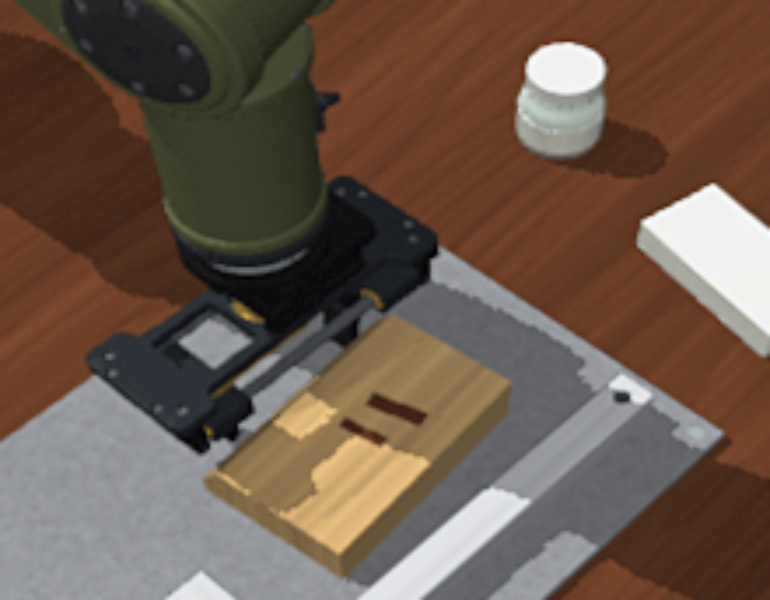

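```bash
python3 -m creep '[{"linear":[0,0.005,0],"twist":[0,0,0],"fingers":-1},{"linear":[0,0.01,0],"twist":[0,0,0],"fingers":-1},{"linear":[0,0.015,0],"twist":[0,0,0],"fingers":-1},{"linear":[0,0.019,0],"twist":[0,0,0],"fingers":-1},{"linear":[0,0.022,0],"twist":[0,0,0],"fingers":-1},{"linear":[0,0.025,0],"twist":[0,0,0],"fingers":-1},{"linear":[0,0.028,0],"twist":[0,0,0],"fingers":-1}]'
python3 - <<'E'
from h import *
st(); z=off("scene")
E
```

```text
time: 6.33
position: [0.5287, 0.0023, -0.0114]
tool_rot: [1.246, 1.185, -1.246]
ft_force: [-1.1, -0.1, 1.4]
grip_width: 1.005
t 6.33 pos [528.7   2.3 -11.4] board [-114.4  127.7  -21.4] Fboard [-1.1 -0.2  1.4] w 1.0
q [ 0.43  0.32 -0.55  1.95  0.21  0.93 -1.84]
tool axes cols
 [[-0.     0.999 -0.05 ]
 [-0.    -0.05  -0.999]
 [-1.    -0.     0.   ]]
scene 3356 size [151.  89.] corners board [[-93.0, 45.0], [-4.0, 45.0], [-4.0, 196.0], [-93.0, 196.0]]
yaw rel board deg -0.1
```

Aligned, about 3 mm from the fence. Continue gently to contact.

```bash
python3 -m creep '[{"linear":[0,0.002,0],"twist":[0,0,0],"fingers":-1},{"linear":[0,0.003,0],"twist":[0,0,0],"fingers":-1},{"linear":[0,0.004,0],"twist":[0,0,0],"fingers":-1},{"linear":[0,0.005,0],"twist":[0,0,0],"fingers":-1},{"linear":[0,0.005,0],"twist":[0,0,0],"fingers":-1}]'
python3 - <<'E'
from h import *
st(); z=off("scene")
E
```

```text
time: 6.8
position: [0.5338, 0.0022, -0.0114]
tool_rot: [1.246, 1.185, -1.246]
ft_force: [-1.0, 0.0, -0.4]
grip_width: 1.001
t 6.8 pos [533.8   2.2 -11.4] board [-109.3  127.8  -21.4] Fboard [-1.  -0.  -0.4] w 1.0
q [ 0.43  0.33 -0.55  1.94  0.21  0.93 -1.84]
tool axes cols
 [[ 0.     0.999 -0.05 ]
 [-0.    -0.05  -0.999]
 [-1.     0.     0.   ]]
scene 3384 size [151.  89.] corners board [[-88.0, 45.0], [1.0, 45.0], [2.0, 196.0], [-87.0, 196.0]]
yaw rel board deg -0.1
```

```bash
python3 -m creep '[{"linear":[0,0.001,0],"twist":[0,0,0],"fingers":-1},{"linear":[0,0.002,0],"twist":[0,0,0],"fingers":-1},{"linear":[0,0.003,0],"twist":[0,0,0],"fingers":-1}]'
python3 - <<'E'
from h import *
st(); z=off("scene")
E
```

```text
time: 7.1
position: [0.5347, 0.0021, -0.0117]
tool_rot: [1.244, 1.188, -1.249]
ft_force: [-6.9, 0.7, 4.7]
grip_width: 1.004
t 7.1 pos [534.7   2.1 -11.7] board [-108.4  127.8  -21.7] Fboard [-6.9  0.4  4.7] w 1.0
q [ 0.43  0.33 -0.55  1.93  0.21  0.94 -1.84]
tool axes cols
 [[-0.004  0.999 -0.05 ]
 [-0.    -0.05  -0.999]
 [-1.    -0.004  0.001]]
scene 3378 size [151.  89.] corners board [[-87.0, 45.0], [2.0, 45.0], [2.0, 196.0], [-86.0, 196.0]]
yaw rel board deg -0.1
```

```bash
python3 -m creep '[{"linear":[0,-0.015,0],"twist":[0,0,0],"fingers":-1},{"linear":[-0.03,-0.025,0],"twist":[0,0,0],"fingers":0},{"linear":[-0.065,-0.025,0],"twist":[0,0,0],"fingers":1},{"linear":[-0.085,-0.01,-0.03],"twist":[0,0,0],"fingers":1},{"linear":[-0.085,0.02,-0.055],"twist":[0,0,0],"fingers":1},{"linear":[-0.085,0.045,-0.08],"twist":[0,0,0],"fingers":1},{"linear":[-0.085,0.056,-0.105],"twist":[0,0,0],"fingers":1},{"linear":[-0.085,0.056,-0.106],"twist":[0,0,0],"fingers":1}]' 10
python3 - <<'E'
from h import *
goal(-50,234,0,down(-1)); z=off("scene");cv2.imwrite("pics/s7.png",cv2.resize(z["p"][90:340,200:440,::-1],None,fx=3,fy=2.4))
E
```

```text
time: 7.82
position: [0.6005, 0.1122, 0.0744]
tool_rot: [1.248, 1.19, -1.236]
ft_force: [-0.4, 1.5, 0.7]
grip_width: 0.556
t 7.82 pos [600.5 112.2  74.4] board [-48.2 241.1  64.4] Fboard [-0.5  1.5  0.7] w 0.56
q [ 0.28  0.39 -0.61  1.68  0.24  1.14 -2.02]
tool axes cols
 [[ 0.004  0.999 -0.044]
 [ 0.006 -0.044 -0.999]
 [-1.     0.004 -0.006]]
linear [74.3 -2.1  7.5] twist [ 0.37 -0.35 -0.21]
scene 3381 size [151.  89.] corners board [[-87.0, 45.0], [2.0, 45.0], [2.0, 196.0], [-87.0, 196.0]]
yaw rel board deg 0.0
```

View pics/s7.png

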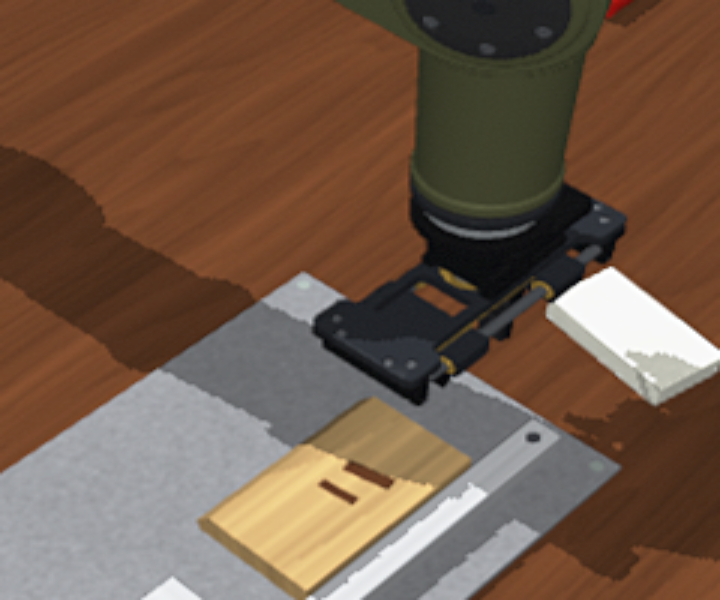

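```bash
python3 -m creep '[{"linear":[0.01,0,0.004],"twist":[0,0,0],"fingers":1},{"linear":[0.02,-0.002,0.004],"twist":[0,0,0],"fingers":1},{"linear":[0.035,-0.002,0.004],"twist":[0,0,0],"fingers":1},{"linear":[0.05,-0.002,0.004],"twist":[0,0,0],"fingers":1},{"linear":[0.05,-0.002,0.004],"twist":[0,0,0],"fingers":1},{"linear":[0.05,-0.002,0.004],"twist":[0,0,0],"fingers":1},{"linear":[0.05,-0.002,0.004],"twist":[0,0,0],"fingers":1}]' 10
python3 - <<'E'
from h import *
goal(-50,234,-5,down(-1)); z=take("scene");np.savez("s8.npz",**z);cv2.imwrite("pics/s8.png",cv2.resize(z["p"][150:350,200:440,::-1],None,fx=3.2,fy=3,interpolation=cv2.INTER_NEAREST))
E
```

```text
time: 8.45
position: [0.5956, 0.1001, 0.0238]
tool_rot: [1.247, 1.184, -1.247]
ft_force: [0.3, -0.1, 0.9]
grip_width: 0.024
t 8.45 pos [595.6 100.1  23.8] board [-52.5 228.7  13.8] Fboard [ 0.3 -0.1  0.9] w 0.02
q [ 0.27  0.43 -0.59  1.74  0.27  1.06 -2.03]
tool axes cols
 [[ 0.     0.999 -0.051]
 [-0.001 -0.051 -0.999]
 [-1.     0.     0.001]]
linear [28.8  2.5 -5.3] twist [-0.04  0.03 -0.02]
```

View pics/s8.png

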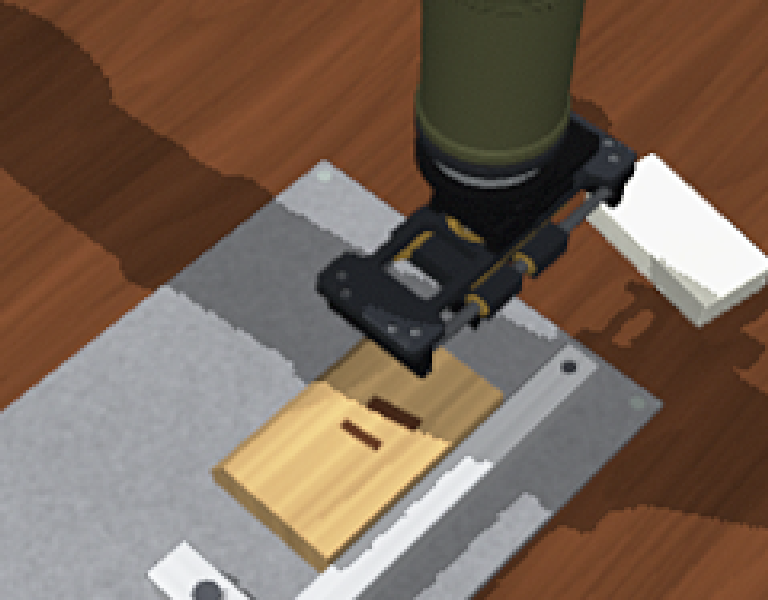

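Run:
```python
from h import *
b=np.load("s8.npz");P,ok=pts(b)
for u in (346,349,352):
  for v in range(246,260,2):
    w=P[v,u];q=w-C; print(u,v,np.round([q@ex*1000,q@ey*1000,w[2]*1000]),b["p"][v,u])
```

```text
346 246 [-30. 195. 145.] [29 30 28]
346 248 [-29. 194. 141.] [102  82  40]
346 250 [-28. 193. 137.] [91 78 46]
346 252 [-25. 189. 137.] [65 69 72]
346 254 [-22. 186. 138.] [74 77 80]
346 256 [-47. 219.  61.] [56 58 61]
346 258 [-46. 219.  54.] [62 62 65]
349 246 [-26. 198. 146.] [28 31 41]
349 248 [-24. 196. 144.] [50 44 37]
349 250 [-23. 194. 141.] [131 107  52]
349 252 [-22. 194. 135.] [69 70 74]
349 254 [-23. 196. 125.] [59 53 41]
349 256 [-43. 224.  58.] [0 2 3]
349 258 [-57. 244.  11.] [57 59 62]
352 246 [-23. 203. 144.] [32 35 40]
352 248 [-20. 199. 145.] [30 34 39]
352 250 [-17. 195. 146.] [21 25 34]
352 252 [-16. 195. 140.] [73 60 35]
352 254 [-16. 196. 133.] [60 50 31]
352 256 [-55. 251.  11.] [48 50 55]
352 258 [-54. 250.   7.] [109 110 113]
```

```bash
python3 -m creep '[{"linear":[0.012,0.002,-0.002],"twist":[0,0,0],"fingers":1},{"linear":[0.022,0.002,-0.002],"twist":[0,0,0],"fingers":1},{"linear":[0.03,0.002,-0.002],"twist":[0,0,0],"fingers":1},{"linear":[0.031,0.002,0.003],"twist":[0,0,0],"fingers":1},{"linear":[0.031,0.002,0.008],"twist":[0,0,0],"fingers":1},{"linear":[0.031,0.002,0.013],"twist":[0,0,0],"fingers":1},{"linear":[0.031,0.002,0.018],"twist":[0,0,0],"fingers":1},{"linear":[0.031,0.002,0.023],"twist":[0,0,0],"fingers":1}]' 10
python3 - <<'E'
from h import *
st(); off("scene")
E
```

```text
time: 9.17
position: [0.5968, 0.0774, -0.007]
tool_rot: [1.247, 1.184, -1.246]
ft_force: [0.1, 0.4, 0.2]
grip_width: 0.005
t 9.17 pos [596.8  77.4  -7. ] board [-50.2 206.1 -17. ] Fboard [0.1 0.4 0.2] w 0.01
q [ 0.3   0.46 -0.57  1.77  0.29  1.   -2.01]
tool axes cols
 [[ 0.001  0.999 -0.051]
 [-0.    -0.051 -0.999]
 [-1.     0.001  0.   ]]
scene 2624 size [151.  89.] corners board [[-87.0, 44.0], [2.0, 44.0], [2.0, 195.0], [-87.0, 195.0]]
yaw rel board deg 0.0
```

```bash
python3 -m creep '[{"linear":[0,0,0.005],"twist":[0,0,0],"fingers":1},{"linear":[0,0,0.01],"twist":[0,0,0],"fingers":1},{"linear":[0,0,0.015],"twist":[0,0,0],"fingers":1},{"linear":[0,0,0.02],"twist":[0,0,0],"fingers":1},{"linear":[0,0,0.025],"twist":[0,0,0],"fingers":1},{"linear":[0,0,0.03],"twist":[0,0,0],"fingers":1},{"linear":[0,0,0.035],"twist":[0,0,0],"fingers":1},{"linear":[0,0,0.038],"twist":[0,0,0],"fingers":1}]' 10
python3 - <<'E'
from h import *
st(); off("scene")
E
```

```text
time: 9.88
position: [0.5948, 0.0394, -0.0072]
tool_rot: [1.246, 1.184, -1.246]
ft_force: [0.9, 1.1, 2.6]
grip_width: 0.004
t 9.88 pos [594.8  39.4  -7.2] board [-50.3 168.1 -17.2] Fboard [0.9 1.2 2.6] w 0.0
q [ 0.35  0.45 -0.56  1.78  0.28  0.99 -1.94]
tool axes cols
 [[ 0.     0.999 -0.051]
 [-0.    -0.051 -0.999]
 [-1.     0.     0.   ]]
scene 2719 size [151.  89.] corners board [[-87.0, 6.0], [2.0, 6.0], [2.0, 157.0], [-87.0, 157.0]]
yaw rel board deg 0.1
```

Sliding straight; about 6 mm left.

```bash
python3 -m creep '[{"linear":[0,0,0.002],"twist":[0,0,0],"fingers":1},{"linear":[0,0,0.004],"twist":[0,0,0],"fingers":1},{"linear":[0,0,0.006],"twist":[0,0,0],"fingers":1},{"linear":[0,0,0.007],"twist":[0,0,0],"fingers":1}]' 10
python3 - <<'E'
from h import *
st(); off("scene")
E
```

```text
time: 10.27
position: [0.5942, 0.0333, -0.0074]
tool_rot: [1.246, 1.185, -1.246]
ft_force: [-0.9, 4.4, 1.9]
grip_width: 0.003
t 10.27 pos [594.2  33.3  -7.4] board [-50.6 161.9 -17.4] Fboard [-1.1  4.3  1.9] w 0.0
q [ 0.36  0.45 -0.56  1.78  0.28  0.99 -1.93]
tool axes cols
 [[-0.     0.999 -0.05 ]
 [ 0.    -0.05  -0.999]
 [-1.    -0.    -0.   ]]
scene 2734 size [150.  89.] corners board [[-87.0, 0.0], [2.0, 0.0], [2.0, 150.0], [-87.0, 150.0]]
yaw rel board deg 0.1
```

```bash
python3 -m creep '[{"linear":[0,0,0.001],"twist":[0,0,0],"fingers":1},{"linear":[0,0,0.002],"twist":[0,0,0],"fingers":1},{"linear":[0,0,0.002],"twist":[0,0,0],"fingers":1}]' 10
python3 - <<'E'
from h import *
st(); z=off("scene");cv2.imwrite("pics/s9.png",cv2.resize(z["p"][200:400,200:440,::-1],None,fx=3.2,fy=3,interpolation=cv2.INTER_NEAREST))
E
```

```text
time: 10.57
position: [0.5942, 0.0334, -0.0073]
tool_rot: [1.247, 1.187, -1.244]
ft_force: [1.0, 6.3, 1.2]
grip_width: 0.003
t 10.57 pos [594.2  33.4  -7.3] board [-50.6 162.  -17.3] Fboard [0.7 6.3 1.2] w 0.0
q [ 0.37  0.45 -0.56  1.78  0.28  0.99 -1.93]
tool axes cols
 [[ 0.     0.999 -0.049]
 [ 0.002 -0.049 -0.999]
 [-1.     0.    -0.002]]
scene 2730 size [150.  89.] corners board [[-87.0, -0.0], [3.0, 1.0], [1.0, 151.0], [-88.0, 150.0]]
yaw rel board deg 0.5
```

View pics/s9.png

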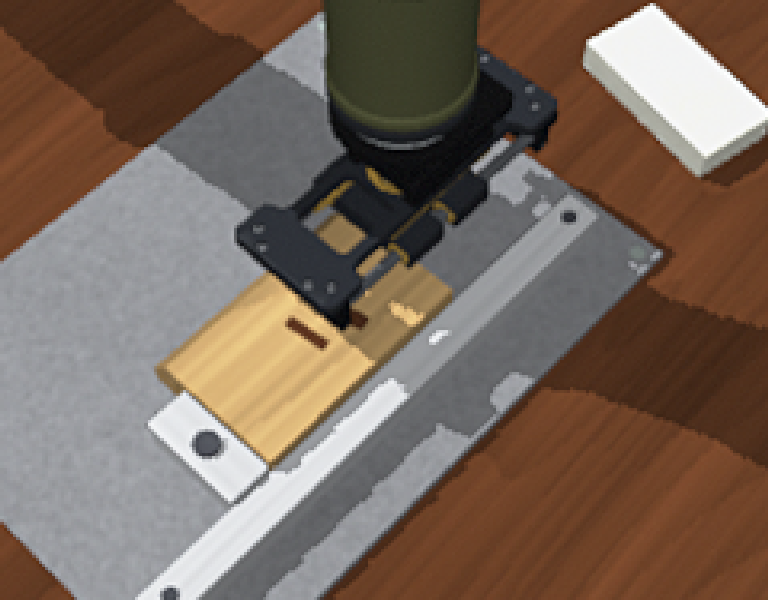

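```bash
python3 -m creep '[{"linear":[0,0,-0.006],"twist":[0,0,0],"fingers":1},{"linear":[0,0,-0.012],"twist":[0,0,0],"fingers":1},{"linear":[-0.035,0,-0.012],"twist":[0,0,0],"fingers":1},{"linear":[-0.06,-0.01,-0.005],"twist":[0,0,0],"fingers":1},{"linear":[-0.06,-0.035,0.02],"twist":[0,0,0],"fingers":1},{"linear":[-0.06,-0.06,0.05],"twist":[0,0,0],"fingers":1},{"linear":[-0.06,-0.08,0.08],"twist":[0,0,0],"fingers":1},{"linear":[-0.06,-0.083,0.087],"twist":[0,0,0],"fingers":1}]' 10
python3 - <<'E'
from h import *
goal(-130,75,28,down(-1)); z=off("scene");off("top")
E
```

```text
time: 11.28
position: [0.5022, -0.0579, 0.0518]
tool_rot: [1.245, 1.182, -1.257]
ft_force: [0.9, -1.0, -1.0]
grip_width: 0.007
t 11.28 pos [502.2 -57.9  51.8] board [-137.8   66.2   41.8] Fboard [ 0.9 -1.  -1. ] w 0.01
q [ 0.59  0.18 -0.57  1.95  0.12  1.04 -1.67]
tool axes cols
 [[-0.005  0.998 -0.056]
 [-0.005 -0.056 -0.998]
 [-1.    -0.005  0.005]]
linear [23.7  7.8 -9. ] twist [-0.33  0.3   0.26]
scene 3582 size [151.  89.] corners board [[-86.0, -0.0], [3.0, 1.0], [1.0, 152.0], [-88.0, 151.0]]
yaw rel board deg 0.6
top 1742 size [149.  88.] corners board [[-84.0, -3.0], [4.0, -2.0], [2.0, 147.0], [-86.0, 146.0]]
yaw rel board deg 0.6
```

The left-end push at mid-depth left 0.6° of yaw because the stop only reaches x=-70. I'll re-seat the back with the front, then push the left end nearer the fence.

```bash
python3 -m creep '[{"linear":[0.01,0.002,-0.015],"twist":[0,0,0],"fingers":1},{"linear":[0.025,0.005,-0.029],"twist":[0,0,0],"fingers":1},{"linear":[0.045,0.007,-0.029],"twist":[0,0,0],"fingers":1},{"linear":[0.06,0.007,-0.029],"twist":[0,0,0],"fingers":1},{"linear":[0.061,0.012,-0.029],"twist":[0,0,0],"fingers":1},{"linear":[0.061,0.018,-0.029],"twist":[0,0,0],"fingers":1},{"linear":[0.061,0.022,-0.029],"twist":[0,0,0],"fingers":1},{"linear":[0.061,0.024,-0.029],"twist":[0,0,0],"fingers":1}]' 10
python3 - <<'E'
from h import *
goal(-110,95,-9,down(-1)); z=off("scene")
E
```

```text
time: 12.05
position: [0.5336, -0.0231, -0.0074]
tool_rot: [1.246, 1.185, -1.245]
ft_force: [-4.3, 1.0, 2.0]
grip_width: 0.007
t 12.05 pos [533.6 -23.1  -7.4] board [-108.3  102.6  -17.4] Fboard [-4.3  0.8  2. ] w 0.01
q [ 0.5   0.33 -0.57  1.93  0.22  0.94 -1.8 ]
tool axes cols
 [[ 0.     0.999 -0.05 ]
 [ 0.001 -0.05  -0.999]
 [-1.     0.    -0.001]]
linear [ 1.6 -1.7  7.6] twist [ 0.05 -0.03 -0.03]
scene 3587 size [151.  89.] corners board [[-86.0, 0.0], [2.0, 0.0], [2.0, 151.0], [-87.0, 151.0]]
yaw rel board deg 0.1
```

```bash
python3 -m creep '[{"linear":[0,0.001,0],"twist":[0,0,0],"fingers":1},{"linear":[0,0.002,0],"twist":[0,0,0],"fingers":1}]' 10
python3 - <<'E'
from h import *
st()
E
python3 -m creep '[{"linear":[0,-0.01,0],"twist":[0,0,0],"fingers":1},{"linear":[0,-0.02,0],"twist":[0,0,0],"fingers":1},{"linear":[-0.04,-0.02,0],"twist":[0,0,0],"fingers":1},{"linear":[-0.065,-0.005,-0.02],"twist":[0,0,0],"fingers":1},{"linear":[-0.065,0.025,-0.045],"twist":[0,0,0],"fingers":1},{"linear":[-0.065,0.055,-0.065],"twist":[0,0,0],"fingers":1},{"linear":[-0.065,0.08,-0.08],"twist":[0,0,0],"fingers":1},{"linear":[-0.065,0.08,-0.08],"twist":[0,0,0],"fingers":1}]' 10
python3 - <<'E'
from h import *
goal(-25,180,-5,down(-1)); z=off("scene");off("top")
E
```

```text
time: 12.27
position: [0.5335, -0.0236, -0.008]
tool_rot: [1.245, 1.186, -1.247]
ft_force: [-6.0, 1.0, 3.1]
grip_width: 0.01
t 12.27 pos [533.5 -23.6  -8. ] board [-108.3  102.   -18. ] Fboard [-6.1  0.7  3.1] w 0.01
q [ 0.5   0.33 -0.57  1.93  0.22  0.94 -1.8 ]
tool axes cols
 [[-0.002  0.999 -0.05 ]
 [-0.    -0.05  -0.999]
 [-1.    -0.002  0.   ]]
time: 12.93
position: [0.6219, 0.0563, 0.0573]
tool_rot: [1.249, 1.186, -1.238]
ft_force: [-0.0, -0.2, 0.9]
grip_width: 0.005
t 12.93 pos [621.9  56.3  57.3] board [-24.  186.3  47.3] Fboard [-0.  -0.2  0.9] w 0.01
q [ 0.35  0.43 -0.6   1.66  0.26  1.12 -1.94]
tool axes cols
 [[ 0.005  0.999 -0.047]
 [ 0.004 -0.047 -0.999]
 [-1.     0.005 -0.004]]
linear [62.3 -1.3  6.6] twist [ 0.23 -0.24 -0.28]
scene 3343 size [151.  89.] corners board [[-87.0, 0.0], [2.0, 0.0], [2.0, 151.0], [-87.0, 151.0]]
yaw rel board deg -0.0
top 1275 size [79. 92.] corners board [[-87.0, -3.0], [4.0, -2.0], [3.0, 77.0], [-88.0, 76.0]]
yaw rel board deg 90.6
```

```bash
python3 -m creep '[{"linear":[0.03,0,0],"twist":[0,0,0],"fingers":1},{"linear":[0.05,0,0],"twist":[0,0,0],"fingers":1},{"linear":[0.062,0,0],"twist":[0,0,0],"fingers":1},{"linear":[0.062,0,0.006],"twist":[0,0,0],"fingers":1},{"linear":[0.062,0,0.012],"twist":[0,0,0],"fingers":1},{"linear":[0.062,0,0.016],"twist":[0,0,0],"fingers":1},{"linear":[0.062,0,0.019],"twist":[0,0,0],"fingers":1}]' 10
python3 - <<'E'
from h import *
st(); z=off("scene")
E
```

```text
time: 13.62
position: [0.6184, 0.0314, -0.0037]
tool_rot: [1.248, 1.182, -1.246]
ft_force: [-0.2, -0.1, -0.3]
grip_width: 0.009
t 13.62 pos [618.4  31.4  -3.7] board [-26.3 161.3 -13.7] Fboard [-0.2 -0.2 -0.3] w 0.01
q [ 0.36  0.49 -0.57  1.72  0.3   1.02 -1.94]
tool axes cols
 [[ 0.003  0.999 -0.052]
 [-0.001 -0.052 -0.999]
 [-1.     0.003  0.001]]
scene 2335 size [149.  89.] corners board [[-86.0, 0.0], [2.0, 0.0], [2.0, 150.0], [-87.0, 149.0]]
yaw rel board deg 0.1
```

```bash
python3 -m creep '[{"linear":[0,0,0.001],"twist":[0,0,0],"fingers":1},{"linear":[0,0,0.002],"twist":[0,0,0],"fingers":1},{"linear":[0,0,0.003],"twist":[0,0,0],"fingers":1}]' 10
python3 - <<'E'
from h import *
st(); z=off("scene")
E
```

```text
time: 13.92
position: [0.6179, 0.0315, -0.0044]
tool_rot: [1.247, 1.185, -1.243]
ft_force: [0.2, 3.5, 2.9]
grip_width: 0.003
t 13.92 pos [617.9  31.5  -4.4] board [-26.8 161.4 -14.4] Fboard [-0.   3.5  2.9] w 0.0
q [ 0.37  0.49 -0.57  1.72  0.3   1.02 -1.93]
tool axes cols
 [[ 0.002  0.999 -0.049]
 [ 0.002 -0.049 -0.999]
 [-1.     0.002 -0.002]]
scene 2334 size [150.  89.] corners board [[-87.0, 0.0], [2.0, 0.0], [2.0, 151.0], [-87.0, 151.0]]
yaw rel board deg -0.1
```

```bash
python3 -m creep '[{"linear":[0,0,0.001],"twist":[0,0,0],"fingers":1},{"linear":[0,0,0.0015],"twist":[0,0,0],"fingers":1},{"linear":[0,0,0.0015],"twist":[0,0,0],"fingers":1}]' 10
python3 - <<'E'
from h import *
st(); z=off("scene")
E
```

```text
time: 14.22
position: [0.6179, 0.0316, -0.0044]
tool_rot: [1.248, 1.187, -1.242]
ft_force: [0.7, 5.6, 3.3]
grip_width: 0.004
t 14.22 pos [617.9  31.6  -4.4] board [-26.8 161.4 -14.4] Fboard [0.4 5.7 3.3] w 0.0
q [ 0.37  0.49 -0.57  1.72  0.3   1.02 -1.93]
tool axes cols
 [[ 0.002  0.999 -0.048]
 [ 0.003 -0.048 -0.999]
 [-1.     0.002 -0.003]]
scene 2320 size [150.  89.] corners board [[-86.0, -1.0], [3.0, 0.0], [2.0, 151.0], [-87.0, 150.0]]
yaw rel board deg 0.5
```

```bash
python3 -m creep '[{"linear":[0,0,-0.008],"twist":[0,0,0],"fingers":1},{"linear":[-0.02,0,-0.012],"twist":[0,0,0],"fingers":1},{"linear":[-0.055,0,-0.012],"twist":[0,0,0],"fingers":1},{"linear":[-0.07,-0.02,0.01],"twist":[0,0,0],"fingers":1},{"linear":[-0.07,-0.045,0.035],"twist":[0,0,0],"fingers":1},{"linear":[-0.07,-0.07,0.06],"twist":[0,0,0],"fingers":1},{"linear":[-0.07,-0.095,0.082],"twist":[0,0,0],"fingers":1},{"linear":[-0.07,-0.107,0.086],"twist":[0,0,0],"fingers":1}]' 10
python3 - <<'E'
from h import *
goal(-125,75,25,down(-1)); z=off("scene");off("top")
E
```

```text
time: 14.93
position: [0.5016, -0.0575, 0.0636]
tool_rot: [1.245, 1.182, -1.256]
ft_force: [0.1, -0.3, 0.2]
grip_width: 0.008
t 14.93 pos [501.6 -57.5  63.6] board [-138.5   66.5   53.6] Fboard [ 0.1 -0.3  0.2] w 0.01
q [ 0.61  0.17 -0.6   1.94  0.11  1.07 -1.66]
tool axes cols
 [[-0.005  0.998 -0.056]
 [-0.004 -0.056 -0.998]
 [-1.    -0.004  0.004]]
linear [38.5 13.6 -8.7] twist [-0.31  0.25  0.25]
scene 3590 size [151.  89.] corners board [[-86.0, 0.0], [2.0, 0.0], [2.0, 151.0], [-87.0, 151.0]]
yaw rel board deg 0.1
top 1780 size [149.  89.] corners board [[-85.0, -3.0], [4.0, -3.0], [3.0, 147.0], [-86.0, 146.0]]
yaw rel board deg 0.3
```

```bash
python3 -m creep '[{"linear":[0.02,0.006,0],"twist":[0,0,0],"fingers":1},{"linear":[0.038,0.012,0],"twist":[0,0,0],"fingers":1},{"linear":[0.042,0.012,0],"twist":[0,0,0],"fingers":1},{"linear":[0.042,0.012,0],"twist":[0,0,0],"fingers":1}]' 10
python3 - <<'E'
from h import *
st()
b=take("scene"); P,ok=pts(b); cv2.imwrite("pics/s10.png",cv2.resize(b["p"][200:360,180:380,::-1],None,fx=4,fy=3.7,interpolation=cv2.INTER_NEAREST))
E
```

```text
time: 15.37
position: [0.5169, -0.0516, 0.0211]
tool_rot: [1.244, 1.189, -1.247]
ft_force: [0.4, 0.7, -1.1]
grip_width: 0.005
t 15.37 pos [516.9 -51.6  21.1] board [-123.4   73.3   11.1] Fboard [ 0.3  0.8 -1.1] w 0.01
q [ 0.58  0.26 -0.59  1.94  0.17  0.99 -1.71]
tool axes cols
 [[-0.003  0.999 -0.049]
 [ 0.001 -0.049 -0.999]
 [-1.    -0.003 -0.001]]
```

View pics/s10.png

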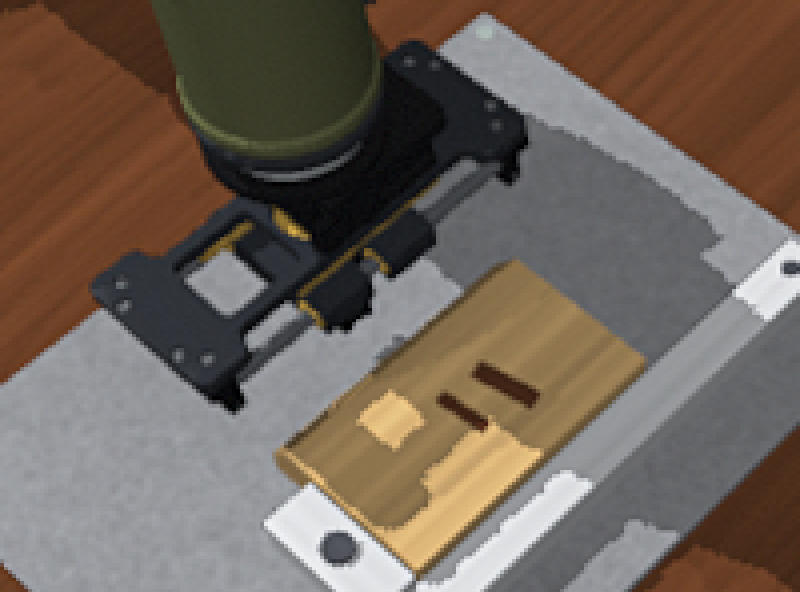

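```bash
python3 -m creep '[{"linear":[0.003,0.005,0],"twist":[0,0,0],"fingers":1},{"linear":[0.006,0.01,0],"twist":[0,0,0],"fingers":1},{"linear":[0.008,0.014,0],"twist":[0,0,0],"fingers":1},{"linear":[0.009,0.016,0],"twist":[0,0,0],"fingers":1},{"linear":[0.01,0.018,0],"twist":[0,0,0],"fingers":1},{"linear":[0.01,0.018,0],"twist":[0,0,0],"fingers":1}]' 10
python3 - <<'E'
from h import *
st();off("scene")
E
```

```text
time: 15.92
position: [0.5362, -0.0534, 0.0126]
tool_rot: [1.246, 1.185, -1.246]
ft_force: [0.1, -0.7, 0.8]
grip_width: 0.008
t 15.92 pos [536.2 -53.4  12.6] board [-104.1   72.4    2.6] Fboard [ 0.1 -0.7  0.8] w 0.01
q [ 0.56  0.31 -0.58  1.91  0.2   0.98 -1.73]
tool axes cols
 [[ 0.     0.999 -0.05 ]
 [ 0.    -0.05  -0.999]
 [-1.     0.    -0.   ]]
scene 3589 size [151.  89.] corners board [[-86.0, 0.0], [3.0, 0.0], [2.0, 151.0], [-87.0, 151.0]]
yaw rel board deg 0.1
```

```bash
python3 -m creep '[{"linear":[0.0005,0.001,-0.001],"twist":[0,0,0],"fingers":1},{"linear":[0.001,0.002,-0.002],"twist":[0,0,0],"fingers":1},{"linear":[0.0015,0.0026,-0.002],"twist":[0,0,0],"fingers":1},{"linear":[0.002,0.0035,-0.002],"twist":[0,0,0],"fingers":1},{"linear":[0.002,0.0035,-0.002],"twist":[0,0,0],"fingers":1}]' 10
python3 - <<'E'
from h import *
st();off("scene")
E
```

```text
time: 16.38
position: [0.5386, -0.0515, 0.011]
tool_rot: [1.245, 1.186, -1.247]
ft_force: [-3.3, 0.5, 6.0]
grip_width: 0.006
t 16.38 pos [538.6 -51.5  11. ] board [-101.8   74.5    1. ] Fboard [-3.4  0.3  6. ] w 0.01
q [ 0.56  0.32 -0.58  1.9   0.21  0.98 -1.74]
tool axes cols
 [[-0.002  0.999 -0.05 ]
 [-0.    -0.05  -0.999]
 [-1.    -0.002  0.   ]]
scene 3592 size [151.  89.] corners board [[-87.0, 0.0], [2.0, 0.0], [2.0, 152.0], [-87.0, 152.0]]
yaw rel board deg -0.0
```

```bash
python3 -m creep '[{"linear":[0,0.001,0],"twist":[0,0,0],"fingers":1},{"linear":[0,0.002,0],"twist":[0,0,0],"fingers":1},{"linear":[0,0.002,0],"twist":[0,0,0],"fingers":1}]' 10
python3 - <<'E'
from h import *
st();off("scene")
E
```

```text
time: 16.68
position: [0.5389, -0.0515, 0.0109]
tool_rot: [1.243, 1.189, -1.25]
ft_force: [-8.1, 1.1, 9.6]
grip_width: 0.004
t 16.68 pos [538.9 -51.5  10.9] board [-101.5   74.5    0.9] Fboard [-8.1  0.7  9.6] w 0.0
q [ 0.55  0.32 -0.58  1.9   0.21  0.99 -1.74]
tool axes cols
 [[-0.006  0.999 -0.05 ]
 [-0.    -0.05  -0.999]
 [-1.    -0.006  0.001]]
scene 3578 size [151.  89.] corners board [[-86.0, 0.0], [2.0, 0.0], [2.0, 152.0], [-87.0, 151.0]]
yaw rel board deg 0.2
```

```bash
python3 -m creep '[{"linear":[-0.0005,0.0005,0],"twist":[0,0,0],"fingers":1},{"linear":[-0.001,0.001,0],"twist":[0,0,0],"fingers":1},{"linear":[-0.001,0.0015,0],"twist":[0,0,0],"fingers":1}]' 10
python3 - <<'E'
from h import *
st();off("scene");st()
E
```

```text
time: 16.98
position: [0.5388, -0.0515, 0.011]
tool_rot: [1.242, 1.191, -1.252]
ft_force: [-9.8, 1.5, 7.7]
grip_width: 0.002
t 16.98 pos [538.8 -51.5  11. ] board [-101.6   74.4    1. ] Fboard [-9.9  1.   7.7] w 0.0
q [ 0.55  0.32 -0.58  1.9   0.21  0.99 -1.74]
tool axes cols
 [[-0.008  0.999 -0.05 ]
 [-0.    -0.05  -0.999]
 [-1.    -0.008  0.001]]
scene 3585 size [151.  89.] corners board [[-87.0, 0.0], [2.0, 0.0], [2.0, 152.0], [-87.0, 152.0]]
yaw rel board deg -0.0
t 17.03 pos [538.8 -51.5  11. ] board [-101.6   74.4    1. ] Fboard [-10.3   0.3   8.1] w 0.01
q [ 0.55  0.32 -0.58  1.9   0.21  0.99 -1.74]
tool axes cols
 [[-0.008  0.999 -0.05 ]
 [-0.    -0.05  -0.999]
 [-1.    -0.008  0.001]]
```

```bash
python3 -m creep '[{"linear":[-0.0003,0.0005,0],"twist":[0,0,0],"fingers":1},{"linear":[-0.0003,0.0008,0],"twist":[0,0,0],"fingers":1},{"linear":[-0.0003,0.0008,0],"twist":[0,0,0],"fingers":1},{"linear":[-0.0003,0.0008,0],"twist":[0,0,0],"fingers":1},{"linear":[-0.0003,0.0008,0],"twist":[0,0,0],"fingers":1},{"linear":[-0.0003,0.0008,0],"twist":[0,0,0],"fingers":1}]' 10
python3 - <<'E'
from h import *
from bench import nets
st();z=off("scene");off("top");st()
cv2.imwrite("pics/s11.png",cv2.resize(z["p"][200:400,180:420,::-1],None,fx=3.3,fy=3,interpolation=cv2.INTER_NEAREST))
for l in("stop","back_right","back_left","right_end","marker","jar","parcel"):
    print(l,[(np.round(x["centre"],3).tolist(),round(x["conf"],2)) for x in nets.place_of("scene",l)][:2])
st()
E
```

```text
time: 17.53
position: [0.5388, -0.0515, 0.0111]
tool_rot: [1.241, 1.192, -1.253]
ft_force: [-10.5, 0.7, 7.8]
grip_width: 0.002
t 17.53 pos [538.8 -51.5  11.1] board [-101.6   74.5    1.1] Fboard [-10.5   0.1   7.8] w 0.0
q [ 0.55  0.32 -0.58  1.89  0.21  0.99 -1.74]
tool axes cols
 [[-0.01   0.999 -0.05 ]
 [-0.    -0.05  -0.999]
 [-1.    -0.01   0.001]]
scene 3598 size [151.  89.] corners board [[-86.0, 0.0], [2.0, 0.0], [2.0, 151.0], [-86.0, 151.0]]
yaw rel board deg 0.0
top 528 size [120.  62.] corners board [[-57.0, 25.0], [5.0, 27.0], [2.0, 147.0], [-60.0, 146.0]]
yaw rel board deg 1.2
t 17.63 pos [538.8 -51.5  11.1] board [-101.6   74.5    1.1] Fboard [-10.   -0.2   8.4] w 0.01
q [ 0.55  0.32 -0.58  1.89  0.21  0.99 -1.74]
tool axes cols
 [[-0.01   0.999 -0.05 ]
 [-0.    -0.05  -0.999]
 [-1.    -0.01   0.001]]
stop [([0.637, -0.131, 0.011], 0.9)]
back_right [([0.646, -0.132, 0.02], 0.66)]
back_left [([0.647, 0.018, 0.017], 0.63), ([0.553, -0.053, 0.042], 0.24)]
right_end [([0.587, -0.125, 0.022], 0.96)]
marker [([0.5, -0.338, -0.001], 0.6)]
jar [([0.481, 0.289, 0.0], 0.6)]
parcel [([0.648, 0.256, 0.003], 0.76)]
t 17.98 pos [538.9 -51.5  11.1] board [-101.5   74.5    1.1] Fboard [-10.6   1.1   8.3] w 0.0
q [ 0.55  0.32 -0.58  1.89  0.21  0.99 -1.74]
tool axes cols
 [[-0.01   0.999 -0.05 ]
 [-0.    -0.05  -0.999]
 [-1.    -0.01   0.001]]
```

View pics/s11.png

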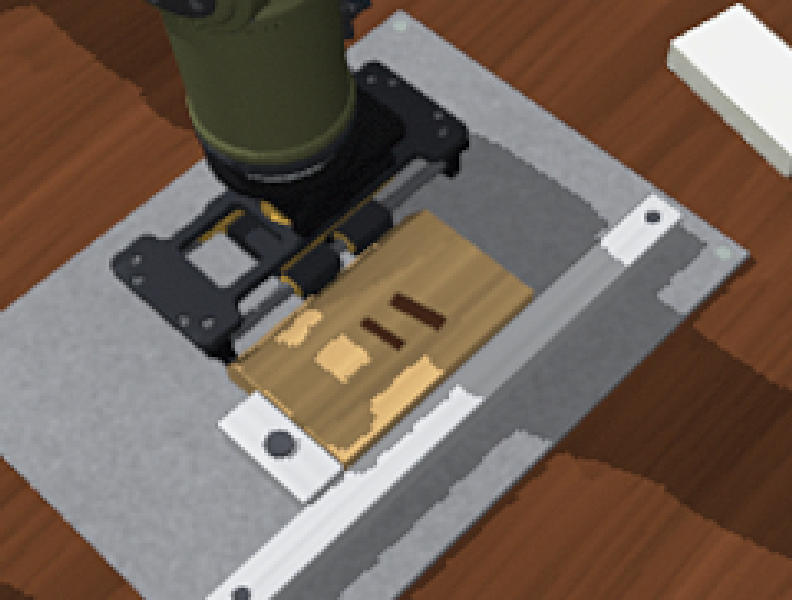

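The offcut is seated and the push holds steady at about 13 N. The image shows the right end touching the stop around (290,430) and the back along the fence, so I'm handing in.

Run:
```python
from bench import job
print(job.close_job())
```

```text
the job is handed in; nothing more can be done
None
```

The offcut now lies flat with its back along the fence and its right end against the stop. The arm finished while still holding one diagonal push on the bevel.

- **Slide:** I pushed the front with both fingers until it met the fence, at about 7 N. I then pushed the left end until it met the stop, at about 6 N. That left about 0.6° of yaw, so I re-seated the back and repeated the end push nearer the fence.
- **Lean:** The closed fingertips press on the middle of the bevel with about 10.5 N into the fence and 8 N down. That totals about 13 N, at roughly 38° below horizontal, and it held steady for the last second before I handed in.
- **Last checks:** The scene camera showed the offcut's yaw to the fence at 0.0° and its right end at 0 mm from the stop face I measured. Back edge and fence agree within about 2 mm, the limit of the camera. Marker, jar and parcel were detected within about 5 mm of where they started, which is about the detector's accuracy.
- **Fingertip height disagreed:** The fingertips showed about 40 mm higher in the camera than the reported tool position implied. My first push therefore passed just over the offcut without moving it. After that I set heights from the camera and contact forces.
- **Top camera disagreed:** In the last check the arm hid part of the offcut from the top camera, so its yaw reading of 1.2° is not reliable. Before the lean, with a clearer view, it read 0.3°. Its positions also differ from the scene camera's by about 3 to 4 mm along the fence.

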